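Stop the spice riser rocking with its screw foot and a spirit level

ROBOT

A 6-joint arm with a two-finger parallel gripper is mounted at the origin on a cart in front of the work surface, level with it; the furniture and walls round the work are solid. World frame = base frame: x ahead of the robot, y to its left, z up, the work surface at z = 0. Lengths are in m, angles in rad, forces in N, time in s.
With the tool pointing down it reaches from about 0.275 to 0.85 m from the base axis. Payload 19 kg.
Tool frame: the origin (TCP) lies on the centre line of the jaws, within the pads' length; the fingertips stand 14 mm ahead of it and the grasp point (between the pads) lies 5 mm behind it; z points along the fingers, y is the line along which they close (so a half turn about z gives the same grasp; the last joint's range is limited). The gripper opens to 85 mm and grips with 20 to 120 N. Pads are 22 mm wide; open, the fingers measure 114 mm over their backs; the gripper's body (76 mm by 85 mm) begins 54 mm behind the grasp point. The pads swing forward as they close: fully open they stand 13 mm farther back than shut.
Start: joints at [-1.383, 0.15, 1.437, -0, 1.554, -0.134], TCP at [0.182, -0.545, 0.245] pointing down, gripper open.
Joint ranges: [-2.8, 2.8], [-0.68, 2.1], [0.12, 2.68], [-1.39, 4.53], [0.16, 2.79], [-2.81, 2.81]. Speed limits (rad/s): [1.89, 1.89, 2.22, 3.01, 3.01, 3.01].

INTERFACE

Orientations are given as a unit quaternion [w, x, y, z].
In Python, from cell import state, cams, ticket, boxes_of, silhouettes, place_of gives the robot as it stands.
- The arm moves only by the tool carry_out, never from a script. Its arguments are lists of equal length, an entry for each row: "delta_pos": the shift along the tool's x, y, z in units of 25 mm (1.0 is 25 mm), a list of three; "rot": the turn, a rotation vector about the tool's x, y, z in units of 8 degrees (1.0 is 8 degrees), a list of three. In form: {"delta_pos": [[dx, dy, dz], ...], "rot": [[rx, ry, rz], ...]}. A call has 1 to 12 rows; each row shifts and turns the commanded pose from where the row before left it, along the tool's axes as they then stand; what a row does not reach is not made up. A row lasts 1/10 s, in which the tool goes at most 50 mm and 8.59 degrees, less where a joint would pass 70% of its speed; a pose out of reach is approached as far as the arm can. A call is refused whole if a number of a shift passes 1 or a number of a turn 1, either way. A call with a gripper value outside its range is refused whole. "gripper" is the gripper command: -1 is fully open, 1 is shut, values between are in proportion, set as the call begins (left out, the last holds). The fingers move at their own pace and stop on an object; "grip_force" is the grip in N (left out, the last holds). Time passes only in rows, so rows that do not move let the fingers close. It gives the time, the measured TCP pose, the force, the opening and the grip force at its end, in the units of the state.
- state(): the state, without advancing time (a new reading comes with each control period).
- cams.get_image(name): name is "scene" or "top"; returns a dict with "frame" (384x512x3 uint8, red, green, blue), "depth" (384x512 float32, m along the optical axis (not along the pixel's ray), 0 where there is no reading), "fx", "fy", "cx", "cy" (pixels), "xyz" and "attitude" of the camera in the world. Camera axes: x right, y up, looking along -z (the intrinsics and any distortion apply to the point x, -y, -z); pixel columns grow to the right and rows downward; lengths in m; the calibration is good to about 2 mm. A picture is of the moment at which its call begins.
- ticket.hand_in(): hands the job in; it is judged then, once.
Trained networks look in the newest picture that a camera, given by its name, has taken for a name from the list of things; names that differ only in an ending like _2 or _b are one class to them, and where a whole thing is asked for, a point or a joint stands for the part that bears it (a point fixed in the world has none). Each returns a list of dicts, best first, with "confidence" (0 to 1); they miss things now and then, are a little off and sometimes report something else, mostly with a low value. They report only what shows in the picture. A call takes as long as a camera call. They do not tell look-alikes from the thing itself.
- boxes_of(camera, name): "point" ([column, row] as shares, 0 to 1, of the picture: columns of its width, rows of its height, amid what is visible of it).
- silhouettes(camera, name): "pixels" (384x512 bool, what is visible of it) and "point" ([column, row] as shares, 0 to 1, of the picture: columns of its width, rows of its height, amid what is visible of it).
- place_of(camera, name): "point" ([column, row] as shares, 0 to 1, of the picture: columns of its width, rows of its height: a listed point, or the origin of a listed thing).
The state is a dict: "time_s": time; "qpos": joint angles; "joint_vel": joint speeds; "effort": joint torques, N m; "tcp_pos": TCP position; "ee_rot": TCP orientation; "force": force on the tool from outside, world axes, zero at the start; "torque": the same for the moment, N m; "width": opening from 0.0 (shut) to 1.0 (fully open); "grasp_force": force on a finger pad.
Only numpy, scipy, OpenCV 4.12 (cv2) and the standard library are available. Lean on these libraries where they do the work, as an engineer would, in place of code of your own. Each camera call takes 0.05 s, during which the arm holds its last target. There are 200 camera calls.

TASK

The spice riser rocks: its front right foot, the one with the screw knob on top, is too short, so pressing on the front edge tips the board down. Lay the spirit level on the bare front strip of the board, midway and along the front edge, vial upwards, and turn the knob clockwise until the bubble sits between the two lines while you press the level firmly (about 10 N) down on the board and that foot stands on the worktop; leave the riser and its tins where they are. Finish while still pressing down on the level: I will tighten the lock nut while you hold it.

Things in the scene. Friction and masses are not known exactly. Their poses are not given: they have to be found in the camera images.
- riser: Loose spice riser: beech board 240 (x) x 400 (y) x 18 mm, top 92 mm above the worktop, low wire rail round its back half, 1.3 kg. Origin on the worktop under its centre; x from front edge to back, y left. Legs at x +-90, y +-170 mm, three equal; the front right one is the screw foot. Tins along the back hold it up off the short foot; 8 N on the middle of the front strip tips it onto that foot.
- screw_foot: Screw foot at the riser's (-90, -170) mm: rubber pad 32 mm wide on a 12 mm threaded stud through the board, lock nut slack. Origin at the pad's underside. 1 to 3.5 mm too short at the start; keeps its setting when let go.
- knob_grip (a point): Centre of the round black fluted knob on top of the screw foot: 40 mm wide, 22 mm high (11 mm above and below this point), standing 19 to 23 mm clear of the board. Clockwise from above screws the foot down (the knob sinks towards the board) by 8 mm a turn, 1.27 mm a radian; takes about 0.05 N m. May be turned in several grasps.
- front_strip (a point): On the board's top, 35 mm behind the front edge, half-way along it: the level's middle belongs over this point. Axes as the riser's.
- level_mid (a point): Centre of the loose aluminium spirit level, a bar 170 (x) x 24 (y) x 40 mm (z up), 0.22 kg, lying on the worktop vial up. The vial lies along x in a 72 mm long cut-out in the middle of its top; the solid tops at both ends (49 mm each) are for pressing.
- press_a (a point): Middle of the solid top at the level's +x end, 60 mm from its centre, on the top face.
- press_b (a point): The same at its -x end.
- bubble (a joint): Bubble, in m along the level's x from the middle (0 = centred). 14 mm long; it is between the two black lines within +-2.5 mm. Runs to the higher end, 1.3 mm per mrad of slope, settling in 1.5 s; stop at 23 mm. Level on the front strip and pressed: each mm the foot is too short moves it 3.8 mm away from the foot, too long towards it.
- small_tin_a: Food tin, 57 mm wide, 72 mm high, on the riser; origin at its underside.
- spice_tin_2: Round spice tin with a dark label, 69 mm wide and high, on the riser; origin at its underside.
- spice_tin_1: Round spice tin, 69 mm wide and high, on the riser; origin at its underside.
- worktop_back: The worktop, top at z = 0.
Things that resemble listed ones, but are neither listed nor needed, are in the scene too. Leave any green or red look-alike of the spice_tin_1 alone.

How it is judged:
At the end, for the whole second after the job is handed in: Level on the front strip (middle within 20 mm across, 50 mm along; 10 degrees), fingers pressing it with 3 to 35 N, over 5 N on the board; screw foot bears over 0.5 N; bubble within 2.5 mm of the middle; riser moved under 30 mm, tins upright within 50 mm (value of joint bubble between -0.0025 and 0.0025 m and contact force between the fingers and level between 3 and 35 N and contact force between level and riser above 5 N and contact force between screw_foot and worktop_back above 0.5 N and x of level_mid in the frame of front_strip between -0.02 and 0.02 m and y of level_mid in the frame of front_strip between -0.05 and 0.05 m and z of level_mid in the frame of front_strip between 0.014 and 0.026 m and angle between the x axis of level_mid and the y axis of riser, either way round below 0.17 rad and angle between each of level_mid, small_tin_a, spice_tin_2, spice_tin_1's own z axis and vertical below 0.1 rad and distance of riser from where it was at the start of the episode below 0.03 m and distance of front_strip from where it was at the start of the episode below 0.04 m and distance of each of small_tin_a, spice_tin_2, spice_tin_1 from where it was at the start of the episode below 0.05 m); the arm keeps its last pose, push and grip.
It fails at once if a tin on the riser is knocked over or off (angle between any of small_tin_a, spice_tin_2, spice_tin_1's own z axis and vertical above 0.5 rad or height (world z) of any of small_tin_a, spice_tin_2, spice_tin_1 below 0.05 m).
It fails at once if the riser is lifted or tipped over (angle between riser's own z axis and vertical above 0.12 rad or height (world z) of riser above 0.03 m).
It also fails if it takes over 72 s, if anything falls off the work surface, if the arm or the gripper's body presses on something with over 40 N, if the wrist force passes 120 N, or if a joint passes its speed limit or range.

## Working session

There is one attempt and no reset: what is moved stays moved. The work goes in short steps, Python scripts to look and compute and a tool call to move; the robot and the scene stay as the last step left them, time stands still between calls to the robot, and variables do not carry over. Pictures are saved under pics/ and viewed, at most 10 in all, crops included, and the job is handed in when it is done.

Besides the shell and the picture viewer there is one more tool, called as name(argument=value, ...) on one line, values as JSON. carry_out: Moves the arm, as the interface text tells. Its arguments: {"type":"object","properties":{"delta_pos":{"type":"array","items":{"type":"array","items":{"type":"number"}}},"rot":{"type":"array","items":{"type":"array","items":{"type":"number"}}},"gripper":{"type":"number"},"grip_force":{"type":"number"}},"required":["delta_pos","rot"]}

```bash
mkdir -p pics; cat > h.py <<'E'
import numpy as np,cv2
from scipy.spatial.transform import Rotation as R
from cell import state,cams,ticket,boxes_of,silhouettes,place_of
def q2R(q): return R.from_quat([q[1],q[2],q[3],q[0]]).as_matrix()
def unp(im,u,v,d):
    p=np.array([(u-im['cx'])/im['fx'],-(v-im['cy'])/im['fy'],-1.])*d if np.isscalar(d) else np.stack([(u-im['cx'])/im['fx']*d,-(v-im['cy'])/im['fy']*d,-d],-1)
    return p@q2R(im['attitude']).T+np.array(im['xyz'])
def atz(im,u,v,z):
    r=q2R(im['attitude'])@np.array([(u-im['cx'])/im['fx'],-(v-im['cy'])/im['fy'],-1.])
    o=np.array(im['xyz']); return o+r*(z-o[2])/r[2]
def proj(im,p):
    c=q2R(im['attitude']).T@(np.array(p)-im['xyz']); return im['cx']+im['fx']*c[0]/-c[2], im['cy']-im['fy']*c[1]/-c[2]
def save(im,n): cv2.imwrite('pics/'+n,im['frame'][:,:,::-1])
E
python3 - <<'E'
from h import *
np.set_printoptions(precision=4,suppress=True)
ims={c:cams.get_image(c) for c in('scene','top')}
cv2.imwrite('pics/a.png',cv2.resize(np.vstack([ims[c]['frame'] for c in ims]),(800,1200))[:,:,::-1][:600])
cv2.imwrite('pics/b.png',cv2.resize(ims['top']['frame'],(800,600))[:,:,::-1])
for c in ims:
  im=ims[c];print(c,np.array(im['xyz']),im['fx'],q2R(im['attitude'])[:,2])
  for n,z in(('riser',0),('knob_grip',.123),('front_strip',.092),('level_mid',.02),('press_a',.04),('press_b',.04),('screw_foot',.0),('bubble',.035),('small_tin_a',.092),('spice_tin_1',.092),('spice_tin_2',.092)):
    for r in place_of(c,n)[:4]:
      u,v=r['point'][0]*512,r['point'][1]*384
      d=float(im['depth'][min(383,int(v)),min(511,int(u))])
      print(n,round(r['confidence'],2),round(u),round(v),'atz',atz(im,u,v,z),'dep',unp(im,u,v,d))
print(state())
E
```

```text
scene [-0.0809  0.4687  0.8426] 396.6216040773485 [-0.5456  0.3888  0.7424]
riser 0.84 257 182 atz [0.5612 0.0177 0.    ] dep [0.4915 0.0666 0.0914]
knob_grip 0.65 330 147 atz [ 0.4551 -0.1525  0.123 ] dep [ 0.4435 -0.139   0.1387]
front_strip 0.69 275 175 atz [0.4838 0.0137 0.092 ] dep [0.4853 0.0125 0.09  ]
level_mid 0.87 157 279 atz [0.4333 0.3931 0.02  ] dep [0.4236 0.3945 0.0355]
press_a 0.93 179 287 atz [0.3746 0.3641 0.04  ] dep [0.3734 0.3644 0.0422]
press_a 0.78 131 268 atz [0.483  0.4313 0.04  ] dep [0.482  0.4313 0.0414]
press_a 0.25 250 146 atz [ 0.6636 -0.0336  0.04  ] dep [0.5949 0.0128 0.114 ]
press_b 0.93 179 287 atz [0.3746 0.3641 0.04  ] dep [0.3734 0.3644 0.0422]
press_b 0.78 131 268 atz [0.483  0.4313 0.04  ] dep [0.482  0.4313 0.0414]
press_b 0.25 250 146 atz [ 0.6636 -0.0336  0.04  ] dep [0.5949 0.0128 0.114 ]
screw_foot 0.72 323 178 atz [ 0.4621 -0.15    0.    ] dep [ 0.4518 -0.1383  0.0159]Traceback (most recent call last):
  File "<stdin>", line 9, in <module>
ValueError: it knows: front_strip, knob_grip, level_mid, press, riser, screw_foot, small_tin, spice_tin, worktop_back
```

View pics/a.png

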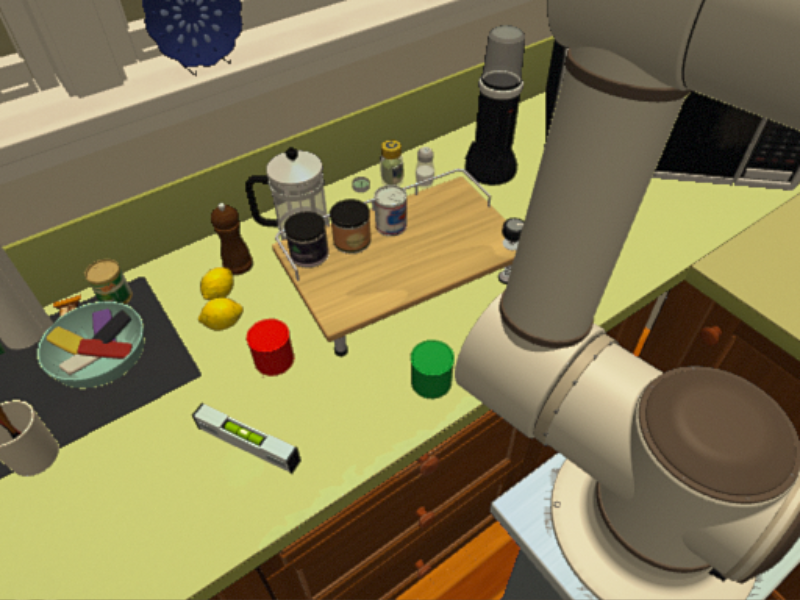

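View pics/b.png

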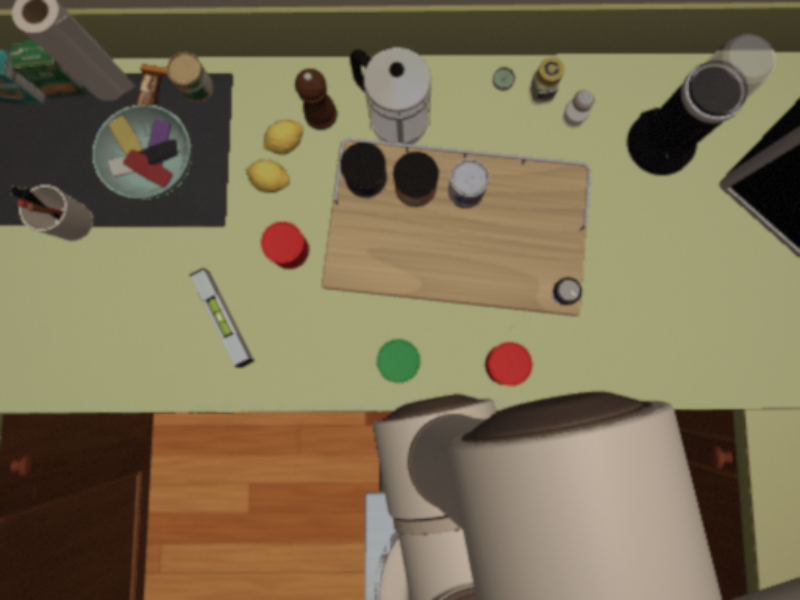

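The scene picture shows the level at about (245,437), the riser's front edge from (335,335) to (515,255) and the knob at (512,230). The top picture shows the level at (220,317) and the knob at (567,291), with loose green and red tins in front of the riser.

```bash
python3 - <<'E'
from h import *
np.set_printoptions(precision=4,suppress=True)
im=cams.get_image('top');print(np.array(im['xyz']),im['fx'])
for n,z in(('riser',0),('knob_grip',.123),('front_strip',.092),('level_mid',.02),('press',.04),('small_tin',.092),('spice_tin',.092)):
    for r in place_of('top',n)[:5]:
      u,v=r['point'][0]*512,r['point'][1]*384
      d=float(im['depth'][min(383,int(v)),min(511,int(u))])
      print(n,round(r['confidence'],2),round(u),round(v),'atz',atz(im,u,v,z),'dep',unp(im,u,v,d))
# riser corners by depth: board top
V,U=np.mgrid[:384,:512];P=unp(im,U,V,im['depth'])
def rect(m,z):
    m=cv2.morphologyEx(m.astype(np.uint8),cv2.MORPH_OPEN,np.ones((3,3)))
    n,l,s,c=cv2.connectedComponentsWithStats(m);k=1+s[1:,4].argmax()
    p=P[l==k][:,:2].astype(np.float32);print(cv2.minAreaRect(p),np.median(P[l==k][:,2]),len(p))
rect((abs(P[...,2]-.089)<.012)&(abs(P[...,0]-.55)<.2)&(abs(P[...,1]+.03)<.3)&(im['depth']>0),.092)
rect((abs(P[...,2]-.038)<.012)&(abs(P[...,0]-.43)<.1)&(abs(P[...,1]-.39)<.08),.04)
k=(abs(P[...,2]-.134)<.015)&(np.hypot(P[...,0]-.455,P[...,1]+.152)<.05);rect(k,.134)
print(np.percentile(P[k][:,2],[5,50,95]))
print(state())
E
```

```text
[0.3302 0.0799 1.0878] 417.84770523685245
riser 0.69 289 152 atz [0.5686 0.0134 0.    ] dep [0.5489 0.0189 0.09  ]
knob_grip 0.74 364 184 atz [ 0.4628 -0.1511  0.123 ] dep [ 0.4607 -0.1473  0.1388]
front_strip 0.68 289 177 atz [0.4869 0.0206 0.092 ] dep [0.4866 0.0207 0.0942]
front_strip 0.51 287 153 atz [0.5451 0.0251 0.092 ] dep [0.5461 0.0248 0.0871]
level_mid 0.63 142 202 atz [0.4346 0.3937 0.02  ] dep [0.433  0.3889 0.0361]
press 0.75 128 183 atz [0.4805 0.4267 0.04  ] dep [0.4807 0.4271 0.0387]
press 0.63 148 222 atz [0.3822 0.3718 0.04  ] dep [0.3823 0.3725 0.0374]
spice_tin 0.84 323 232 atz [ 0.3551 -0.0591  0.092 ] dep [ 0.3557 -0.0622  0.07  ]
spice_tin 0.8 234 114 atz [0.6435 0.1523 0.092 ] dep [0.6225 0.1475 0.159 ]
spice_tin 0.76 183 160 atz [0.5304 0.2776 0.092 ] dep [0.5361 0.2833 0.0633]
spice_tin 0.59 255 231 atz [0.3585 0.1034 0.092 ] dep [0.3591 0.1039 0.0698]
spice_tin 0.57 263 119 atz [0.631  0.0812 0.092 ] dep [0.6108 0.0811 0.1587]
((0.5662807822227478, 0.00965951383113861), (0.40046146512031555, 0.24010591208934784), 83.43095397949219) 0.09276223078522894 12776
((0.43067681789398193, 0.3927857577800751), (0.17217473685741425, 0.025442609563469887), 28.125097274780273) 0.039200900023531604 642
((0.45683416724205017, -0.14824533462524414), (0.039569027721881866, 0.03865981847047806), 89.04862213134766) 0.13707694960619998 265
[0.1272 0.137  0.1402]
{'time_s': 0.85, 'qpos': array([-1.383 ,  0.1505,  1.4374, -0.    ,  1.5538, -0.134 ]), 'joint_vel': array([ 0.0001, -0.0014, -0.0004,  0.0005, -0.0006,  0.0001]), 'effort': array([  0.0055, -71.2771, -57.103 ,  -0.0001,   0.0014,  -0.0001]), 'tcp_pos': array([ 0.1819, -0.5455,  0.2453]), 'ee_rot': array([-0.    ,  0.9871,  0.1602, -0.    ]), 'force': array([-0.8797,  0.5498,  0.0014]), 'torque': array([ 0.0314, -0.0169, -0.0201]), 'grasp_force': 0.0, 'width': 0.9984137478875016}
```

carry_out(delta_pos=[[0.93, -0.94, 0], [0.93, -0.94, 0], [0.93, -0.94, 0], [0.93, -0.94, 0], [0.93, -0.94, 0], [0.93, -0.94, 0], [0.93, -0.94, 0], [0.93, -0.94, 0], [0.93, -0.94, 0], [0.93, -0.94, 0], [0.93, -0.94, 0], [0.93, -0.94, 0]], rot=[[0, 0, 0], [0, 0, 0], [0, 0, 0], [0, 0, 0], [0, 0, 0], [0, 0, 0], [0, 0, 0], [0, 0, 0], [0, 0, 0], [0, 0, 0], [0, 0, 0], [0, 0, 0]], gripper=-1, grip_force=40)

```text
time_s: 2.05
tcp_pos: [0.3577, -0.1884, 0.2455]
ee_rot: [0.0, 0.987, 0.16, 0.0]
force: [0.6, 0.1, 0.4]
width: 0.997
grasp_force: 0.0
```

carry_out(delta_pos=[[0.48, -1, 0], [0.48, -1, 0], [0.48, -1, 0], [0.48, -1, 0], [0.48, -1, 0], [0.48, -1, 0], [0.48, -1, 0], [0.48, -1, 0], [0.48, -1, 0], [0.48, -1, 0], [0.48, -1, 0], [0.48, -1, 0]], rot=[[0, 0, 0], [0, 0, 0], [0, 0, 0], [0, 0, 0], [0, 0, 0], [0, 0, 0], [0, 0, 0], [0, 0, 0], [0, 0, 0], [0, 0, 0], [0, 0, 0], [0, 0, 0]])

```text
time_s: 3.25
tcp_pos: [0.399, 0.1417, 0.2455]
ee_rot: [-0.0, 0.987, 0.16, 0.0]
force: [0.2, 0.1, -0.2]
width: 0.999
grasp_force: 0.0
```

carry_out(delta_pos=[[0.44, -0.91, 0.5], [0.44, -0.91, 0.5], [0.44, -0.91, 0.5], [0.44, -0.91, 0.5], [0.44, -0.91, 0.5], [0.44, -0.91, 0.5], [0.44, -0.91, 0], [0.44, -0.91, 0], [0.44, -0.91, 0], [0.44, -0.91, 0], [0, 0, 0], [0, 0, 0]], rot=[[0, 0, 0], [0, 0, 0], [0, 0, 0], [0, 0, 0], [0, 0, 0], [0, 0, 0], [0, 0, 0], [0, 0, 0], [0, 0, 0], [0, 0, 0], [0, 0, -0.6], [0, 0, -0.6]])

```text
time_s: 4.45
tcp_pos: [0.4313, 0.3917, 0.17]
ee_rot: [0.0, 0.97, 0.244, -0.0]
force: [-1.0, 0.1, 0.6]
width: 0.998
grasp_force: 0.0
```

```bash
python3 - <<'E'
from h import *
np.set_printoptions(precision=4,suppress=True)
s=state();print(s['tcp_pos'],s['ee_rot'],s['qpos'])
im=cams.get_image('scene');M=silhouettes('scene','level_mid')
V,U=np.mgrid[:384,:512];P=unp(im,U,V,im['depth'])
m=M[0]['pixels']&(abs(P[...,2]-.039)<.006)
print(M[0]['confidence'],cv2.minAreaRect(P[m][:,:2].astype(np.float32)),m.sum())
E
```

```text
[0.4313 0.3917 0.17  ] [ 0.      0.9697  0.2443 -0.0002] [0.6051 0.2026 1.5298 0.0001 1.4097 1.6823]Traceback (most recent call last):
  File "<stdin>", line 6, in <module>
IndexError: list index out of range
```

carry_out(delta_pos=[[0, 0, 1], [0, 0, 1], [0, 0, 1], [0, 0, 1], [0, 0, 0.8], [0, 0, 0.6], [0, 0, 0.4], [0, 0, 0.2], [0, 0, 0]], rot=[[0, 0, 0], [0, 0, 0], [0, 0, 0], [0, 0, 0], [0, 0, 0], [0, 0, 0], [0, 0, 0], [0, 0, 0], [0, 0, 0]])

```text
time_s: 5.45
tcp_pos: [0.4315, 0.3911, 0.0203]
ee_rot: [-0.0, 0.97, 0.242, -0.0]
force: [0.0, -0.6, -0.1]
width: 1.001
grasp_force: 0.0
```

carry_out(delta_pos=[[0, 0, 0], [0, 0, 0], [0, 0, 0], [0, 0, 0], [0, 0, 0], [0, 0, 0], [0, 0, 0], [0, 0, 0]], rot=[[0, 0, 0], [0, 0, 0], [0, 0, 0], [0, 0, 0], [0, 0, 0], [0, 0, 0], [0, 0, 0], [0, 0, 0]], gripper=1)

```text
time_s: 6.25
tcp_pos: [0.4316, 0.3913, 0.0208]
ee_rot: [-0.0, 0.97, 0.242, 0.0]
force: [-1.7, 0.5, 5.7]
width: 0.278
grasp_force: 40.4
```

carry_out(delta_pos=[[0, 0, -0.5], [0, 0, -1], [0, 0, -1], [0, 0, -1], [0, 0, -1], [0, 0, -1], [0, 0, -1], [0, 0, -0.5], [0, 0, 0], [0, 0, 0]], rot=[[0, 0, 0], [0, 0, 0], [0, 0, -0.99], [0, 0, -0.99], [0, 0, -0.99], [0, 0, -0.99], [0, 0, -0.99], [0, 0, -0.99], [0, 0, -0.99], [0, 0, 0]])

```text
time_s: 7.25
tcp_pos: [0.4314, 0.391, 0.1963]
ee_rot: [0.0, 0.745, 0.667, 0.0]
force: [-0.2, 0.4, -2.6]
width: 0.27
grasp_force: 39.5
```

```bash
cat >> h.py <<'E'
def to(x,y,z):
    s=state();d=np.array([x,y,z])-s['tcp_pos'];q=s['ee_rot'];Rm=q2R(q)
    print('yaw',np.degrees(np.arctan2(Rm[1,0],Rm[0,0])).round(2),'tcp',s['tcp_pos'].round(4),'units',(Rm.T@d/.025).round(2),'F',np.round(s['force'],1),'j',s['qpos'].round(2),'t',s['time_s'])
E
python3 - <<'E'
from h import *
to(.4818,.0195,.19)
im=cams.get_image('scene');save(im,'c.png')
E
```

```text
yaw 83.64 tcp [0.4314 0.391  0.1963] units [-14.54   3.65   0.24] F [-0.2  0.4 -2.6] j [0.6  0.19 1.5  0.   1.46 0.72] t 7.25
```

View pics/c.png

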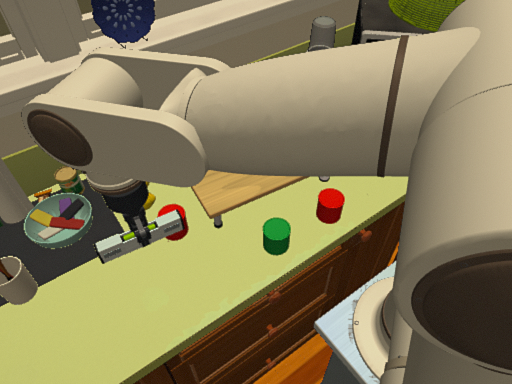

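carry_out(delta_pos=[[-0.5, 0.1, 0], [-1, 0.25, 0], [-1, 0.25, 0], [-1, 0.25, 0], [-1, 0.25, 0], [-1, 0.25, 0], [-1, 0.25, 0], [-1, 0.25, 0], [-1, 0.25, 0], [-1, 0.25, 0], [-1, 0.25, 0], [-1, 0.25, 0]], rot=[[0, 0, 0], [0, 0, 0], [0, 0, 0], [0, 0, 0], [0, 0, 0], [0, 0, 0], [0, 0, 0], [0, 0, 0], [0, 0, 0], [0, 0, 0], [0, 0, 0], [0, 0, 0]])

```text
time_s: 8.5
tcp_pos: [0.469, 0.0957, 0.1951]
ee_rot: [-0.0, 0.747, 0.664, -0.0]
force: [0.1, -0.2, -2.0]
width: 0.271
grasp_force: 39.5
```

carry_out(delta_pos=[[-1, 0.25, 0], [-1, 0.25, 0], [-0.7, 0.2, 0], [-0.34, 0.1, 0.4], [0, 0, 0.8], [0, 0, 0.8], [0, 0, 0.6], [0, 0, 0.4], [0, 0, 0.1], [0, 0, 0]], rot=[[0, 0, 0], [0, 0, 0], [0, 0, 0], [0, 0, 0], [0, 0, 0], [0, 0, 0], [0, 0, 0], [0, 0, 0], [0, 0, 0], [0, 0, 0]])

```text
time_s: 9.5
tcp_pos: [0.4807, 0.0197, 0.1177]
ee_rot: [-0.0, 0.746, 0.666, -0.0]
force: [0.0, -0.2, -1.6]
width: 0.27
grasp_force: 39.5
```

```bash
python3 - <<'E'
from h import *
to(.4818,.0195,.1128)
im=cams.get_image('scene');cv2.imwrite('pics/d.png',cv2.resize(im['frame'][60:300,100:420,::-1],(800,600)))
E
```

```text
yaw 83.45 tcp [0.4807 0.0197 0.1177] units [-0.    0.05  0.2 ] F [ 0.  -0.2 -1.6] j [-0.12  0.04  1.83  0.    1.28 -0.01] t 9.5
```

View pics/d.png

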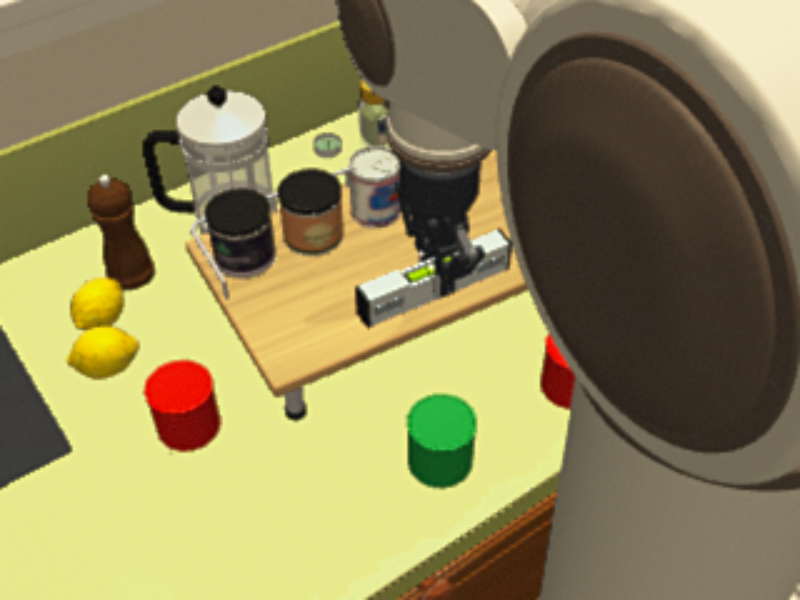

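The level hangs just above the front strip, parallel to the edge (crop (355–510, 240–320)), and the scene camera can see the vial. Next I lower it and release.

carry_out(delta_pos=[[0, 0, 0.08], [0, 0, 0.08], [0, 0, 0.06], [0, 0, 0]], rot=[[0, 0, 0], [0, 0, 0], [0, 0, 0], [0, 0, 0]])

```text
time_s: 9.95
tcp_pos: [0.481, 0.0195, 0.1127]
ee_rot: [0.0, 0.746, 0.666, 0.0]
force: [-0.4, 0.6, 4.3]
width: 0.275
grasp_force: 40.2
```

carry_out(delta_pos=[[0, 0, 0], [0, 0, 0], [0, 0, 0], [0, 0, 0], [0, 0, -0.4], [0, 0, -0.8], [0, 0, -0.8], [0, 0, -0.4], [-0.6, 0, 0], [-1, 0, 0], [-0.8, 0, 0], [0, 0, 0]], rot=[[0, 0, 0], [0, 0, 0], [0, 0, 0], [0, 0, 0], [0, 0, 0], [0, 0, 0], [0, 0, 0], [0, 0, 0], [0, 0, 0], [0, 0, 0], [0, 0, 0], [0, 0, 0]], gripper=-0.1)

```text
time_s: 11.15
tcp_pos: [0.4738, -0.0417, 0.1724]
ee_rot: [0.0, 0.747, 0.665, -0.0]
force: [0.1, 0.4, 0.4]
width: 0.549
grasp_force: 0.0
```

carry_out(delta_pos=[[0, 0, 0.2], [0, 0, 0.2], [0, 0, 0.1], [0, 0, 0], [0, 0, 0]], rot=[[0, 0, 0], [0, 0, 0], [0, 0, 0], [0, 0, 0], [0, 0, 0]], gripper=1, grip_force=20)

```text
time_s: 11.65
tcp_pos: [0.474, -0.0397, 0.1598]
ee_rot: [-0.0, 0.746, 0.666, -0.0]
force: [0.9, 0.6, -0.5]
width: 0.002
grasp_force: 0.0
```

```bash
python3 - <<'E'
from h import *
to(.4741,-.0401,.146);print(state()['width'])
im=cams.get_image('scene')
V,U=np.mgrid[:384,:512];P=unp(im,U,V,im['depth'])
M=silhouettes('scene','level_mid')
m=M[0]['pixels']&(abs(P[...,2]-.131)<.005)
print(M[0]['confidence'],cv2.minAreaRect(P[m][:,:2].astype(np.float32)),m.sum())
print(proj(im,(.481,.0195,.128)))
E
```

```text
yaw 83.51 tcp [ 0.474  -0.0397  0.1598] units [-0.01  0.    0.55] F [ 0.9  0.6 -0.5] j [-0.25 -0.01  1.79  0.    1.37 -0.13] t 11.65
0.0018961763311806338
0.92 ((0.47941142320632935, 0.021950319409370422), (0.17279420793056488, 0.028020596131682396), 83.43790435791016) 478
(np.float64(273.7919254805247), np.float64(167.10396679727572))
```

Level is placed well. Press down gently.

carry_out(delta_pos=[[0, 0, 0.3], [0, 0, 0.2], [0, 0, 0.06], [0, 0, 0.04], [0, 0, 0]], rot=[[0, 0, 0], [0, 0, 0], [0, 0, 0], [0, 0, 0], [0, 0, 0]])

```text
time_s: 12.25
tcp_pos: [0.474, -0.0402, 0.1449]
ee_rot: [-0.0, 0.746, 0.666, -0.0]
force: [-3.0, 0.2, 5.4]
width: -0.002
grasp_force: 2.6
```

carry_out(delta_pos=[[0, 0, 0.04], [0, 0, 0]], rot=[[0, 0, 0], [0, 0, 0]])

```text
time_s: 12.45
tcp_pos: [0.474, -0.0404, 0.1444]
ee_rot: [0.0, 0.746, 0.666, -0.0]
force: [-4.7, -2.1, 9.4]
width: -0.003
grasp_force: 4.3
```

carry_out(delta_pos=[[0, 0, 0.04], [0, 0, 0]], rot=[[0, 0, 0], [0, 0, 0]])

```text
time_s: 12.65
tcp_pos: [0.4743, -0.0405, 0.1442]
ee_rot: [0.001, 0.746, 0.666, 0.0]
force: [-7.4, -2.4, 20.0]
width: -0.003
grasp_force: 9.9
```

carry_out(delta_pos=[[0, 0, -0.02], [0, 0, 0], [0, 0, 0], [0, 0, 0], [0, 0, 0], [0, 0, 0], [0, 0, 0], [0, 0, 0], [0, 0, 0], [0, 0, 0], [0, 0, 0], [0, 0, 0]], rot=[[0, 0, 0], [0, 0, 0], [0, 0, 0], [0, 0, 0], [0, 0, 0], [0, 0, 0], [0, 0, 0], [0, 0, 0], [0, 0, 0], [0, 0, 0], [0, 0, 0], [0, 0, 0]])

```text
time_s: 13.85
tcp_pos: [0.4742, -0.0405, 0.1443]
ee_rot: [0.001, 0.746, 0.666, 0.0]
force: [-5.8, -3.9, 14.3]
width: -0.002
grasp_force: 7.2
```

```bash
python3 - <<'E'
from h import *
to(.4741,-.0401,.146)
for i in range(4): im=cams.get_image('scene')
t=cams.get_image('top')
a=cv2.resize(im['frame'][140:190,240:310],(800,572),interpolation=cv2.INTER_CUBIC)
b=cv2.resize(t['frame'][160:195,255:325],(800,400),interpolation=cv2.INTER_CUBIC)
o=np.vstack([cv2.resize(a,(800,380)),cv2.resize(b,(800,220))])
cv2.imwrite('pics/e.png',o[:,:,::-1])
E
```

```text
yaw 83.47 tcp [ 0.4742 -0.0405  0.1443] units [ 0.02 -0.   -0.07] F [-5.8 -3.9 14.3] j [-0.25  0.    1.81 -0.    1.33 -0.13] t 13.85
```

View pics/e.png

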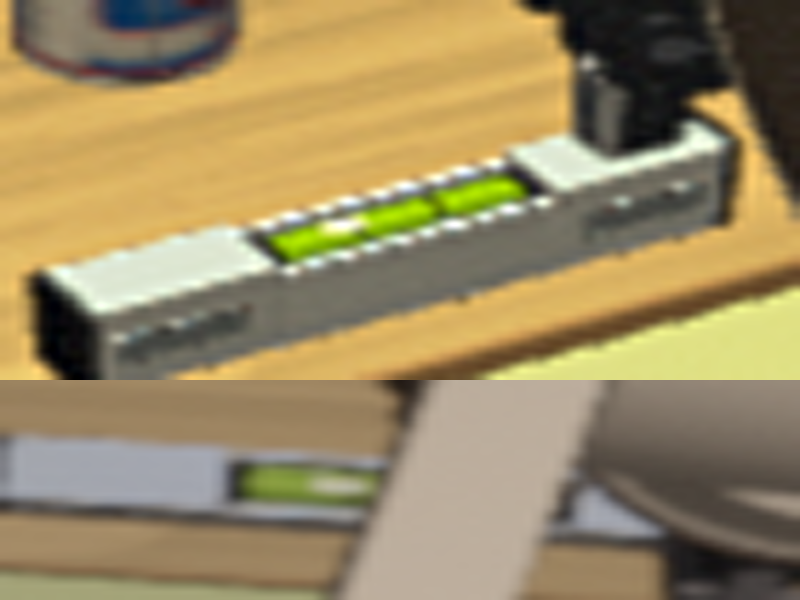

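```bash
cat >> h.py <<'E'
def bub(n=2,C=(.4797,.0215,.127),a=83.44):
    f=0
    for i in range(n): im=cams.get_image('scene');f=f+im['frame'].astype(np.float32)/n
    d=np.array([np.cos(np.radians(a)),np.sin(np.radians(a)),0]);e=np.array([d[1],-d[0],0])
    S=np.arange(-44,45,2)
    for s in S:
        px=np.array([proj(im,np.array(C)+d*s/1000+e*w/1000) for w in(-6,-4,-2,0,2,4)],np.float32)
        v=cv2.remap(f,px[:,0][None],px[:,1][None],cv2.INTER_CUBIC)[0]
        print(s,'B',v[:,2].astype(int),'G',v[:,1].astype(int))
E
python3 -c "
from h import *
bub()"
```

```text
-44 B [220 222 225 217 220 219] G [245 242 245 237 241 239]
-42 B [220 225 225 222 223 216] G [247 248 248 247 247 240]
-40 B [169 170 176 170 165 166] G [190 190 199 193 185 188]
-38 B [99 91 90 96 85 91] G [109 101  95 103  88  97]
-36 B [46 43 35 43 51 45] G [44 32 39 41 39 44]
-34 B [31  8 12 17 22 39] G [36 57 81 85 70 70]
-32 B [ 17 -10  -3   2   1  38] G [110 147 177 175 148 120]
-30 B [13 -8 -7  0  0 33] G [155 183 224 231 188 145]
-28 B [37  5 -4 -2  5 35] G [160 186 214 230 200 150]
-26 B [30 -5  0 -4 -1 36] G [164 179 208 222 204 162]
-24 B [ 17 -11  -2  -4 -14  34] G [164 179 209 227 214 164]
-22 B [24 -2 -1  0  1 40] G [155 179 212 228 202 150]
-20 B [ 5 -2  0 -4  7 41] G [150 178 210 222 196 142]
-18 B [-1 -9  0 -6 -5 41] G [157 182 212 231 208 158]
-16 B [15 -9 -4 -1 -2 41] G [152 188 222 222 198 169]
-14 B [31  3 -8 -2  9 38] G [144 172 176 163 147 124]
-12 B [50 10 -3 -1 13 46] G [123 116 133 141 121 110]
-10 B [50  0  0 -1 -7 30] G [108 125 178 189 177 159]
-8 B [36 -6 -4  0 -6 34] G [142 174 217 229 212 163]
-6 B [12  0  0 -1  7 41] G [152 178 213 228 198 146]
-4 B
[... 705 characters left out ...]
3 178 206 224 219 172]
22 B [32  1 -2  0 -2 29] G [157 180 212 231 214 166]
24 B [15 -3  0 -3  6 34] G [154 177 213 229 204 157]
26 B [  3 -12   0  -6  -8  32] G [162 190 207 218 211 161]
28 B [17 -6 -4  4  4 42] G [153 152 154 161 141 122]
30 B [18 15 20 27 37 45] G [77 70 72 73 64 63]
32 B [ 91 101  99 100  89  92] G [ 99 108 100 102  96  95]
34 B [195 208 203 194 184 175] G [217 224 222 217 205 199]
36 B [222 226 231 217 220 217] G [247 246 254 240 247 243]
38 B [233 227 218 213 211 212] G [260 247 238 234 233 233]
40 B [219 225 213 208 209 210] G [241 246 234 230 230 230]
42 B [204 218 213 208 208 209] G [227 239 233 229 229 230]
44 B [213 218 214 207 207 209] G [238 238 233 229 229 230]
```

Bubble measured about 13 mm away from the foot (lines at s=-12.5 and +7.8, bubble at +10.8), so the foot is about 3.45 mm short and needs roughly 156° clockwise. I'll lift off and go to the knob.

carry_out(delta_pos=[[0, 0, -0.3], [0, 0, -0.6], [0, 0, -0.6], [-0.6, 0, -0.5], [-0.9, -0.1, 0], [-1, 0, 0], [-1, -0.1, 0], [-0.6, 0, 0], [-0.27, 0, 0], [0, 0, 0], [0, 0, 0]], rot=[[0, 0, 0], [0, 0, 0], [0, 0, 0], [0, 0, 0], [0, 0, 0], [0, 0, 0], [0, 0, 0], [0, 0, 0], [0, 0, -1], [0, 0, -1], [0, 0, -1]], gripper=-1)

```text
time_s: 15.3
tcp_pos: [0.4566, -0.1483, 0.1935]
ee_rot: [-0.0, 0.589, 0.808, 0.0]
force: [-0.6, 0.5, 0.9]
width: 1.002
grasp_force: 0.0
```

carry_out(delta_pos=[[0, 0, 0], [0, 0, 0], [0, 0, 0], [0, 0, 0], [0, 0, 0], [0, 0, 0]], rot=[[0, 0, -1], [0, 0, -1], [0, 0, -1], [0, 0, -1], [0, 0, -1], [0, 0, 0]])

```text
time_s: 15.9
tcp_pos: [0.4567, -0.148, 0.1935]
ee_rot: [0.0, 0.279, 0.96, 0.0]
force: [-0.7, -0.1, -0.5]
width: 0.998
grasp_force: 0.0
```

```bash
python3 - <<'E'
from h import *
to(.457,-.1485,.121)
im=cams.get_image('top')
V,U=np.mgrid[:384,:512];P=unp(im,U,V,im['depth'])
k=(abs(P[...,2]-.134)<.012)&(np.hypot(P[...,0]-.455,P[...,1]+.152)<.04);print('top',k.sum(),P[k].mean(0))
im=cams.get_image('scene');P=unp(im,U,V,im['depth'])
k=(abs(P[...,2]-.132)<.015)&(np.hypot(P[...,0]-.457,P[...,1]+.149)<.03)
print(k.sum(),P[k].min(0),P[k].max(0))
cv2.imwrite('pics/f.png',cv2.resize(im['frame'][80:230,200:400,::-1],(800,600)))
E
```

```text
yaw 147.64 tcp [ 0.4567 -0.148   0.1935] units [-0.02 -0.01  2.9 ] F [-0.7 -0.1 -0.5] j [-0.47 -0.02  1.73  0.    1.44 -1.48] t 15.9
top 0 [nan nan nan]<stdin>:5: RuntimeWarning: Mean of empty slice.
  ret = um.true_divide(
Traceback (most recent call last):
ValueError: zero-size array to reduction operation minimum which has no identity
```

carry_out(delta_pos=[[0, 0, 0.6], [0, 0, 0.8], [0, 0, 0.8], [0, 0, 0.5], [0, 0, 0.2], [0, 0, 0]], rot=[[0, 0, 0], [0, 0, 0], [0, 0, 0], [0, 0, 0], [0, 0, 0], [0, 0, 0]])

```text
time_s: 16.6
tcp_pos: [0.4566, -0.148, 0.1207]
ee_rot: [-0.0, 0.281, 0.96, 0.0]
force: [-0.0, 0.1, 0.5]
width: 1.002
grasp_force: 0.0
```

carry_out(delta_pos=[[0, 0, 0], [0, 0, 0], [0, 0, 0], [0, 0, 0], [0, 0, 0], [0, 0, 0]], rot=[[0, 0, 0], [0, 0, 0], [0, 0, 0], [0, 0, 0], [0, 0, 0], [0, 0, 0]], gripper=1, grip_force=25)

```text
time_s: 17.2
tcp_pos: [0.4567, -0.1479, 0.1209]
ee_rot: [0.0, 0.28, 0.96, 0.0]
force: [1.2, 2.3, 0.8]
width: 0.458
grasp_force: 27.6
```

carry_out(delta_pos=[[0, 0, 0.007], [0, 0, 0.007], [0, 0, 0.007], [0, 0, 0.007], [0, 0, 0.007], [0, 0, 0.007], [0, 0, 0.007], [0, 0, 0.007], [0, 0, 0.007], [0, 0, 0.007], [0, 0, 0], [0, 0, 0]], rot=[[0, 0, 0.5], [0, 0, 0.9], [0, 0, 0.9], [0, 0, 0.9], [0, 0, 0.9], [0, 0, 0.9], [0, 0, 0.9], [0, 0, 0.9], [0, 0, 0.9], [0, 0, 0.9], [0, 0, 0.9], [0, 0, 0]])

```text
time_s: 18.4
tcp_pos: [0.4571, -0.1478, 0.1191]
ee_rot: [0.0, 0.813, 0.582, 0.001]
force: [5.7, 3.6, -3.6]
width: 0.459
grasp_force: 27.4
```

carry_out(delta_pos=[[0, 0, 0.007], [0, 0, 0.007], [0, 0, 0.007], [0, 0, 0.007], [0, 0, 0.007], [0, 0, 0.007], [0, 0, 0.007], [0, 0, 0.007], [0, 0, 0.007], [0, 0, 0.007], [0, 0, 0], [0, 0, 0]], rot=[[0, 0, 0.5], [0, 0, 0.9], [0, 0, 0.9], [0, 0, 0.9], [0, 0, 0.9], [0, 0, 0.9], [0, 0, 0.9], [0, 0, 0.9], [0, 0, 0.9], [0, 0, 0.9], [0, 0, 0.9], [0, 0, 0.5]])

```text
time_s: 19.6
tcp_pos: [0.4583, -0.1483, 0.1186]
ee_rot: [0.0, 0.997, -0.077, 0.002]
force: [9.5, 2.5, 9.6]
width: 0.462
grasp_force: 28.2
```

carry_out(delta_pos=[[0, 0, 0], [0, 0, 0]], rot=[[0, 0, 0], [0, 0, 0]])

```text
time_s: 19.8
tcp_pos: [0.4583, -0.1483, 0.1186]
ee_rot: [0.0, 0.997, -0.074, 0.002]
force: [10.5, 2.7, 9.6]
width: 0.456
grasp_force: 28.2
```

carry_out(delta_pos=[[0, 0, 0], [0, 0, 0], [0, 0, 0], [0, 0, 0], [0, 0, 0], [0, 0, -0.6], [0, 0, -0.8], [0, 0, -0.8], [0, 0, -0.6], [0, -0.6, -0.2], [0, -0.9, 0], [0, -0.9, 0]], rot=[[0, 0, 0], [0, 0, 0], [0, 0, 0], [0, 0, 0], [0, 0, 0], [0, 0, 0], [0, 0, 0], [0, 0, 0], [0, 0, 0], [0, 0, 0], [0, 0, 0], [0, 0, 0]], gripper=-0.9)

```text
time_s: 21.0
tcp_pos: [0.4655, -0.0882, 0.1925]
ee_rot: [-0.0, 0.997, -0.075, 0.0]
force: [-0.8, -0.1, -0.6]
width: 0.949
grasp_force: 0.0
```

carry_out(delta_pos=[[0, -0.9, 0], [0, -0.7, 0], [0, -0.37, 0], [0, 0, 0.4], [0, 0, 0.5], [0, 0, 0.3], [0, 0, 0]], rot=[[0, 0, 0], [0, 0, 0], [0, 0, 0], [0, 0, 0], [0, 0, 0], [0, 0, 0], [0, 0, 0]], gripper=1, grip_force=20)

```text
time_s: 21.7
tcp_pos: [0.4721, -0.0405, 0.1606]
ee_rot: [-0.0, 0.997, -0.075, -0.001]
force: [-0.0, -0.8, -0.5]
width: 0.0
grasp_force: 0.0
```

```bash
python3 - <<'E'
from h import *
to(.4742,-.0405,.146);print(state()['width'])
im=cams.get_image('scene')
V,U=np.mgrid[:384,:512];P=unp(im,U,V,im['depth'])
M=silhouettes('scene','level_mid')
m=M[0]['pixels']&(abs(P[...,2]-.131)<.005)
print(M[0]['confidence'],cv2.minAreaRect(P[m][:,:2].astype(np.float32)),m.sum())
cv2.imwrite('pics/f.png',cv2.resize(im['frame'][80:230,200:400,::-1],(800,600)))
E
```

```text
yaw -8.57 tcp [ 0.4721 -0.0405  0.1606] units [ 0.08 -0.01  0.59] F [-0.  -0.8 -0.5] j [-0.25 -0.01  1.79 -0.    1.37  1.47] t 21.7
0.0004570619156304411
0.67 ((0.4801192283630371, 0.022216245532035828), (0.1718079149723053, 0.027804816141724586), 83.5617446899414) 467
```

View pics/f.png

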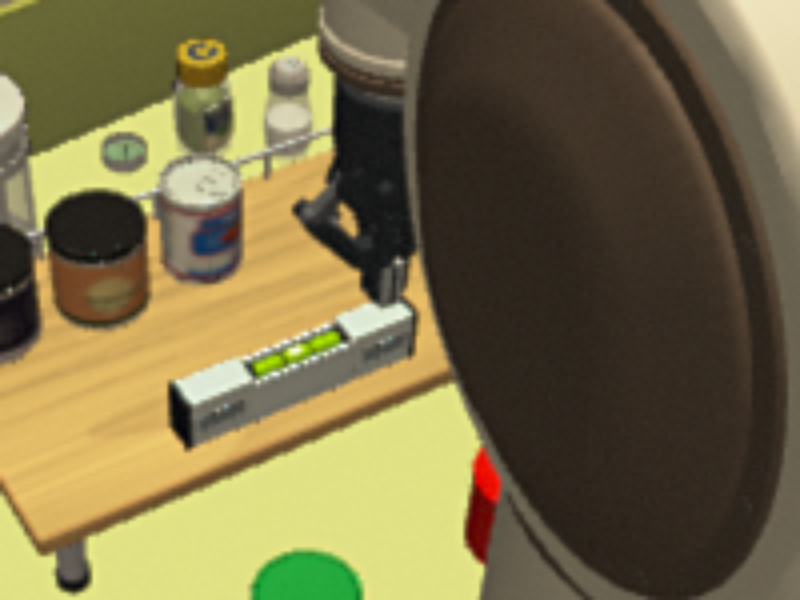

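The level is unmoved with the bubble near the middle (crop (297,353)); the fingers stand above its right end at (390,285). Shift 2 mm and press.

carry_out(delta_pos=[[0.08, 0, 0.25], [0, 0, 0.2], [0, 0, 0.1], [0, 0, 0.06], [0, 0, 0]], rot=[[0, 0, 0], [0, 0, 0], [0, 0, 0], [0, 0, 0], [0, 0, 0]])

```text
time_s: 22.3
tcp_pos: [0.4747, -0.0402, 0.1469]
ee_rot: [-0.0, 0.997, -0.074, -0.0]
force: [0.1, 1.2, -0.6]
width: -0.002
grasp_force: 0.0
```

carry_out(delta_pos=[[0, 0, 0.06], [0, 0, 0.04], [0, 0, 0]], rot=[[0, 0, 0], [0, 0, 0], [0, 0, 0]])

```text
time_s: 22.6
tcp_pos: [0.4752, -0.0404, 0.1459]
ee_rot: [0.0, 0.997, -0.074, 0.001]
force: [-6.6, 0.9, 17.7]
width: -0.003
grasp_force: 8.9
```

carry_out(delta_pos=[[0, 0, -0.01], [0, 0, 0], [0, 0, 0], [0, 0, 0], [0, 0, 0], [0, 0, 0], [0, 0, 0], [0, 0, 0], [0, 0, 0], [0, 0, 0], [0, 0, 0], [0, 0, 0]], rot=[[0, 0, 0], [0, 0, 0], [0, 0, 0], [0, 0, 0], [0, 0, 0], [0, 0, 0], [0, 0, 0], [0, 0, 0], [0, 0, 0], [0, 0, 0], [0, 0, 0], [0, 0, 0]])

```text
time_s: 23.8
tcp_pos: [0.4751, -0.0403, 0.1459]
ee_rot: [0.0, 0.997, -0.074, 0.001]
force: [-4.1, 0.5, 13.2]
width: -0.001
grasp_force: 7.1
```

```bash
python3 - <<'E'
from h import *
im=[cams.get_image('scene') for i in range(6)][-1]
to(.4742,-.0405,.146)
bub(C=(.4802,.0218,.127),a=83.5)
cv2.imwrite('pics/g.png',cv2.resize(im['frame'][140:190,240:310,::-1],(800,572),interpolation=cv2.INTER_CUBIC))
t=[cams.get_image('top')]
for n,z in(('small_tin',.092),('spice_tin',.092)):
  for r in place_of('top',n)[:6]: print(n,r['confidence'],atz(t[0],r['point'][0]*512,r['point'][1]*384,z)[:2])
E
```

```text
yaw -8.52 tcp [ 0.4751 -0.0404  0.146 ] units [-0.04  0.01 -0.  ] F [-5.   1.3 14.7] j [-0.25  0.    1.8   0.    1.34  1.47] t 24.1
-44 B [193 236 232 219 221 219] G [213 255 250 239 242 238]
-42 B [194 224 226 222 219 225] G [217 245 249 246 242 248]
-40 B [173 179 181 175 172 171] G [196 203 207 198 195 192]
-38 B [120 101 101 103  95  94] G [137 114 110 111  99 100]
-36 B [75 45 32 49 43 37] G [79 43 29 41 48 42]
-34 B [55 24  6 14 22 14] G [58 28 34 77 98 74]
-32 B [93 22  2  2  3  5] G [104  89 132 178 186 146]
-30 B [107   8  -6   0  -5  -1] G [169 152 196 212 226 198]
-28 B [80 10 -8  0 -6 -3] G [178 167 192 223 234 206]
-26 B [68  8 -3  0  0 14] G [157 159 190 222 228 189]
-24 B [55 -3 -1 -2 -5 11] G [155 157 185 216 222 187]
-22 B [48 -5 -5  0 -5 -1] G [157 158 187 215 222 200]
-20 B [ 49   7 -10  -2  -5 -16] G [138 156 188 219 232 222]
-18 B [69 25 -1 -2  0  0] G [141 157 188 221 233 209]
-16 B [116  20   0  -1  -4  11] G [178 162 185 220 229 191]
-14 B [107   5  -8   0  -4   5] G [190 151 168 203 196 168]
-12 B [83 17 -7 -2  0  8] G [139 111 145 164 157 136]
-10 B [69  5  
[... 1099 characters left out ...]
171 134]
30 B [42  8  1 16 11 17] G [116  97  89  83  71  54]
32 B [65 54 54 58 69 73] G [88 63 56 62 68 71]
34 B [130 146 139 149 177 172] G [138 156 150 157 194 193]
36 B [183 221 211 214 228 217] G [204 248 233 239 255 239]
38 B [196 220 224 218 215 218] G [222 244 245 240 236 237]
40 B [209 228 219 213 209 210] G [237 252 238 233 231 231]
42 B [195 228 220 212 208 209] G [218 250 240 232 230 229]
44 B [187 216 219 212 209 211] G [209 237 238 232 230 231]
small_tin 0.56 [ 0.61872486 -0.00669895]
spice_tin 0.98 [0.63201257 0.07630124]
spice_tin 0.94 [0.36417032 0.09683393]
spice_tin 0.78 [ 0.36448375 -0.05937763]
spice_tin 0.75 [0.64484899 0.15652898]
spice_tin 0.75 [0.52297901 0.28149965]
```

View pics/g.png

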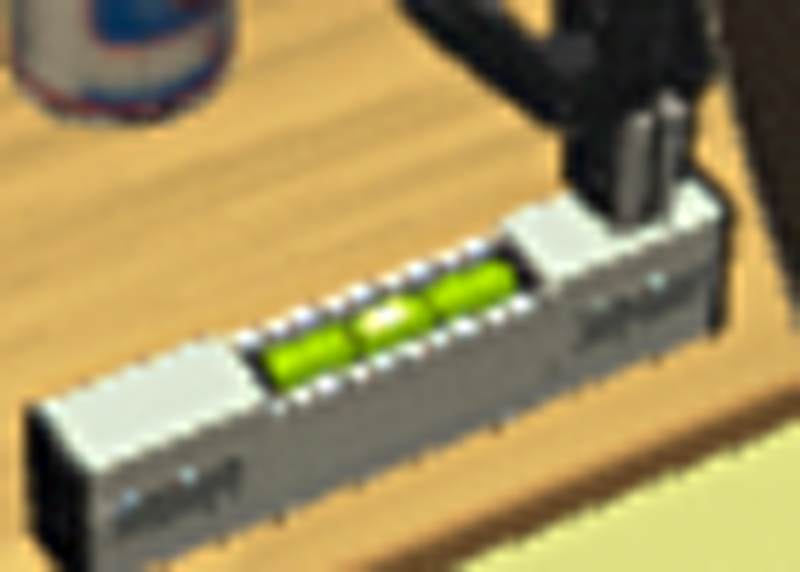

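The bubble sits between the lines (crop (390,315), about 0.9 mm off centre). The press is about 14 N and the tins stand where they were, so I'm handing in.

```bash
python3 - <<'E'
from h import *
to(.4742,-.0405,.146); print(ticket.hand_in())
E
```

```text
yaw -8.52 tcp [ 0.4751 -0.0404  0.146 ] units [-0.04  0.01 -0.  ] F [-4.3  0.9 13.5] j [-0.25  0.    1.8   0.    1.34  1.47] t 24.35
the job is handed in; nothing more can be done
None
```

The job is handed in (the hand-in returned no verdict): the level lies on the front strip, the knob is turned about 156° clockwise, the bubble is between the lines (about 0.9 mm off centre by camera), and the arm is still pressing with about 13.5 N; I had no direct reading of the load on the screw foot.

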